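# Stack the clip boxes for a record shot and hold the camera mast up at its second stop

### The arm

A 6-joint arm with a two-finger parallel gripper is mounted at the origin on a cart in front of the work surface, level with it; the furniture and walls round the work are solid. World frame = base frame: x ahead of the robot, y to its left, z up, the work surface at z = 0. Lengths are in mm, angles in rad, forces in N, time in s.
With the tool pointing down it reaches from about 350 to 875 mm from the base axis. Payload 4.2 kg.
Tool frame: the origin (TCP) lies at the very end of the fingers, on their centre line; the grasp point (between the pads) lies 19 mm behind it; z points along the fingers, y is the direction in which the jaws open and shut (so a half turn about z gives the same grasp; the last joint's range is limited). The gripper opens to 85 mm and grips with 20 to 120 N. Pads are 22 mm wide; open, the fingers measure 114 mm over their backs; the gripper's body (76 mm by 85 mm) begins 54 mm behind the grasp point. The pads swing forward as they close: fully open they stand 13 mm farther back than shut.
Start: joints at [-1.011, 0.385, 0.008, 0, -1.194, -0.259], TCP at [185.193, -596.911, 231.312] pointing down, gripper open.
Joint ranges: [-3.14, 3.14], [-1.21, 2.06], [-1.07, 1.41], [-3.16, 2.05], [-2.99, -0.16], [-3.1, 3.1]. Speed limits (rad/s): [2.79, 2.79, 3.14, 3.14, 3.14, 3.14].

### API

Orientations are given as a unit quaternion [x, y, z, w].
In Python, from bench import arm gives the robot as it stands.
- The arm moves only by the tool apply_moves, never from a script. Its argument "plan" is one flat list of numbers, 5 for each row, row after row: the gripper's target within -1 to 1 (shut at 1, half-way at 0, fully open at -1), then the shift along the world's x, y, z in m, then the turn about the world's z in degrees. A call has 1 to 8 rows; each row is the pose to reach, as a shift and turn from the pose commanded when the call began; what a row does not reach only later rows make up. A row lasts 1/12 s, in which the tool goes at most 41.7 mm and 7.16 degrees, less where a joint would pass 70% of its speed; a pose out of reach is approached as far as the arm can. A call with a gripper value outside its range is refused whole. The fingers move at their own pace and stop on an object; the grip force is fixed at half the most. Time passes only in rows, so rows that repeat a pose let the fingers close. It gives the time, the measured TCP pose, the force and the opening at its end, in the units of the state.
- arm.read_state(): the state, without advancing time (a new reading comes with each control period).
- arm.get_image(name): name is "scene" or "side" or "wrist"; returns a dict with "color" (400x640x3 uint8, red, green, blue), "range_z" (400x640 float32, mm along the optical axis (not along the pixel's ray), 0 where there is no reading), "camera_matrix" (3x3 intrinsics, pixels), "camera_from_world" (4x4, takes a point from world to camera coordinates); the wrist camera has in their place "mount" (4x4, takes a point from camera to tool coordinates, whose origin is the TCP and whose axes are the flange's). Camera axes: x right, y down, z forward; pixel columns grow to the right and rows downward; lengths in mm; the calibration is good to about 2 mm. A picture is of the moment at which its call begins: read the wrist's pose just before it.
- arm.job_done(): hands the job in, once; it reports no verdict.
The state is a dict: "clock": time; "joints": joint angles; "joint_vel": joint speeds; "joint_efforts": joint torques, N m; "position": TCP position; "ee_rot": TCP orientation; "contact_force": force on the tool from outside, world axes, zero at the start; "wrist_torque": the same for the moment, N m; "gripper_width": finger opening in mm.
Only numpy, scipy, OpenCV 4.12 (cv2) and the standard library are available. Lean on these libraries where they do the work, as an engineer would, in place of code of your own. Each camera call takes 0.05 s, during which the arm holds its last target.

### The job

Pile the two loose clip boxes squarely, one on the other, on the clip box that already lies on the plate of the camera stand. Only when the pile stands, press the release button on top of the stand's pillar so that the camera pops up a little, then grip the camera and pull its telescopic mast up past the first stop to the second stop, so that both tubes are fully out. The mast slides back down if let go, so finish still gripping the camera and holding it there; leave the other things on the desk where they are.

Things in the scene. Friction and masses are not known exactly. Their poses are not given: they have to be found in the camera images.
- box_one_centre (a point): first of the two loose clip boxes: flat closed clip box, 52 (x) x 72 (y) x 24 mm (z), about 0.08 kg; the lid rim on top is 2 mm thick and stands 1 mm proud of the sides all round; this point is its centre, 12 mm above its underside; x runs along its short side
- box_two_centre (a point): second of the two loose clip boxes, same as the first: flat closed clip box, 52 (x) x 72 (y) x 24 mm (z), about 0.08 kg; the lid rim on top is 2 mm thick and stands 1 mm proud of the sides all round; this point is its centre, 12 mm above its underside; x runs along its short side
- box_base_centre (a point): the clip box lying on the stand's plate, loose, the bottom of the pile: flat closed clip box, 52 (x) x 72 (y) x 24 mm (z), about 0.08 kg; the lid rim on top is 2 mm thick and stands 1 mm proud of the sides all round; this point is its centre, 12 mm above its underside; x runs along its short side
- camera_stand: fixed desk camera stand; origin under the middle of its plate (110 x 330 x 8 mm, long side along the stand's y; z up). The boxes' place is at y = +110 mm. The grey mast block (60 x 66 mm, top at z = 88 mm) holds the upright mast at x = 0, y = -60 mm; beside it at y = -125 mm stands a taller grey pillar (60 x 62 mm, top at z = 118 mm) with the release button on top. Parts of the stand are rigid and carry up to 25 N
- release_top (a point): centre of the top face of the round release button (26 mm across, aluminium, in a black ring 42 mm across) on the pillar, 140 mm above the desk; pressed straight down
- release (a joint): travel of the button in m: 0 up, 0.006 fully down; springs back; needs about 3 N half-way and 5 N fully down. From about 0.0035 the mast is unlatched
- camera_head: small dark camera on top of the mast, a block 40 (x) x 36 (y) x 34 mm (z) with axes as the stand's; origin at its centre, 117 mm above the desk when latched down. Grip it across its two flat x faces (40 mm); the lens looks out of the +y face. When unlatched it pops up about 25 mm by a spring and rests there; before that the mast cannot be pulled
- mast_upper (a joint): extension of the thin inner rod in m: 0 latched down, about 0.025 after popping up, 0.070 at its end (the first stop). Pulling it there takes about 4 N, its spring draws it back
- mast_lower (a joint): extension of the thicker outer tube in m: 0 down, 0.060 fully out. It starts to rise only after the inner rod is at its end, against a spring of about 6 to 9 N, and the camera is then at the second stop (130 mm above its latched height). It slides back when let go
- mug: bystander, to be left alone: teal coffee mug, 86x123x90 mm, far left; origin at the centre of its underside
- measure: bystander, to be left alone: tape measure, 34x76x60 mm, standing in front of the camera stand; origin at the centre of its underside
- black_stapler: bystander, to be left alone: black stapler, 36x153x56 mm, at the back behind the stand; origin at the centre of its underside
- stamp: bystander, to be left alone: wooden-handled rubber stamp, 24x60x69 mm, at the back left of the stand; origin at the centre of its underside
- glasses: bystander, to be left alone: open reading glasses, 141x142x42 mm, front left; origin at the centre of its underside
- ink_pad: bystander, to be left alone: flat ink pad, 74x113x14 mm, back left; origin at the centre of its underside
Mind the look-alikes: they are no part of the job. What is shaped like the part that bears box_one_centre but blue is not meant.

How it is judged (in metres and radians):
On the way, in this order (a step that is already met when the one before it is completed fails the run):
1. the two loose boxes stand squarely piled on the box on the plate (x of box_base_centre in the frame of camera_stand between -0.03 and 0.03 m and y of box_base_centre in the frame of camera_stand between 0.075 and 0.145 m and z of box_base_centre in the frame of camera_stand between 0.014 and 0.026 m and ((x of box_one_centre in the frame of box_base_centre between -0.008 and 0.008 m and y of box_one_centre in the frame of box_base_centre between -0.008 and 0.008 m and z of box_one_centre in the frame of box_base_centre between 0.018 and 0.03 m and angle between the x axis of each of box_one_centre, box_two_centre and the x axis of box_base_centre, either way round below 0.14 rad and x of box_two_centre in the frame of box_base_centre between -0.008 and 0.008 m and y of box_two_centre in the frame of box_base_centre between -0.008 and 0.008 m and z of box_two_centre in the frame of box_base_centre between 0.042 and 0.054 m) or (x of box_two_centre in the frame of box_base_centre between -0.008 and 0.008 m and y of box_two_centre in the frame of box_base_centre between -0.008 and 0.008 m and z of box_two_centre in the frame of box_base_centre between 0.018 and 0.03 m and angle between the x axis of each of box_two_centre, box_one_centre and the x axis of box_base_centre, either way round below 0.14 rad and x of box_one_centre in the frame of box_base_centre between -0.008 and 0.008 m and y of box_one_centre in the frame of box_base_centre between -0.008 and 0.008 m and z of box_one_centre in the frame of box_base_centre between 0.042 and 0.054 m))), for 0.3 s.
2. the release button is pressed with the pile standing (all of step 1 and value of joint release above 0.0035 m), for 0.02 s.
At the end, for the whole second after the job is handed in: Upper two boxes within 8 mm and 8 degrees of the bottom box, which stays at its place on the plate (within about 30 mm). Inner rod out over 64 of 70 mm, outer tube over 54 of 60 mm, camera still, over 233 mm up, button up, fingers still gripping the camera (over 2 N) (all of step 1 and value of joint mast_upper above 0.064 m and value of joint mast_lower between 0.054 and 0.066 m and height (world z) of camera_head above 0.233 m and contact force between the fingers and camera_head above 2 N and linear speed of camera_head below 0.02 m/s and value of joint release below 0.002 m); the arm keeps its last pose, push and grip.
It fails at once if the release button is pressed while the pile is not complete (value of joint release above 0.0035 m and not (x of box_base_centre in the frame of camera_stand between -0.03 and 0.03 m and y of box_base_centre in the frame of camera_stand between 0.075 and 0.145 m and z of box_base_centre in the frame of camera_stand between 0.014 and 0.026 m and ((x of box_one_centre in the frame of box_base_centre between -0.008 and 0.008 m and y of box_one_centre in the frame of box_base_centre between -0.008 and 0.008 m and z of box_one_centre in the frame of box_base_centre between 0.018 and 0.03 m and angle between the x axis of each of box_one_centre, box_two_centre and the x axis of box_base_centre, either way round below 0.14 rad and x of box_two_centre in the frame of box_base_centre between -0.008 and 0.008 m and y of box_two_centre in the frame of box_base_centre between -0.008 and 0.008 m and z of box_two_centre in the frame of box_base_centre between 0.042 and 0.054 m) or (x of box_two_centre in the frame of box_base_centre between -0.008 and 0.008 m and y of box_two_centre in the frame of box_base_centre between -0.008 and 0.008 m and z of box_two_centre in the frame of box_base_centre between 0.018 and 0.03 m and angle between the x axis of each of box_two_centre, box_one_centre and the x axis of box_base_centre, either way round below 0.14 rad and x of box_one_centre in the frame of box_base_centre between -0.008 and 0.008 m and y of box_one_centre in the frame of box_base_centre between -0.008 and 0.008 m and z of box_one_centre in the frame of box_base_centre between 0.042 and 0.054 m)))).
It fails at once if a bystander is moved by more than 30 mm (distance of any of mug, measure, black_stapler, stamp, glasses, ink_pad from where it was at the start of the episode above 0.03 m).
It also fails if it takes over 70 s, if anything falls off the work surface, if the arm or the gripper's body presses on something with over 40 N, if the wrist force passes 120 N, or if a joint passes its speed limit or range.

## Working session

There is one attempt and no reset: what is moved stays moved. The work goes in short steps, Python scripts to look and compute and a tool call to move; the robot and the scene stay as the last step left them, time stands still between calls to the robot, and variables do not carry over. Pictures are saved under pics/ and viewed, and the job is handed in when it is done.

Besides the shell and the picture viewer there is one more tool, called after "Emit:" as name(argument=value, ...), one argument or row to a line, values as JSON. apply_moves: Moves the arm, as the interface text tells. Its arguments: {"type":"object","properties":{"plan":{"type":"array","items":{"type":"number"}}},"required":["plan"]}

```bash
mkdir -p pics; ls
python3 - <<'E'
from bench import arm
import cv2,numpy as np
s=arm.read_state()
for k,v in s.items(): print(k,np.round(v,3))
for n in ["scene","side","wrist"]:
    d=arm.get_image(n)
    cv2.imwrite(f"pics/{n}0.png",d["color"][:,:,::-1])
    print(n,d["camera_matrix"].tolist())
    print(np.round(d.get("camera_from_world",d.get("mount")),3).tolist(), (d["range_z"]>0).mean())
E
```

```text
pics
clock 0.0
joints [-1.011  0.386  0.007 -0.    -1.194 -0.259]
joint_vel [ 0.     0.    -0.001 -0.001 -0.001 -0.   ]
joint_efforts [ 1.0000e-03 -3.9229e+01  1.8840e+01  4.1860e+00 -5.0000e-03  0.0000e+00]
position [ 184.989 -596.384  230.212]
ee_rot [-0.15   0.989  0.001 -0.   ]
contact_force [ 0.398  0.254 -0.128]
wrist_torque [ 0.003 -0.003  0.014]
gripper_width 85.283
scene [[486.69913903572575, 0.0, 310.5412820900024], [0.0, 486.69913903572575, 198.67157965552875], [0.0, 0.0, 1.0]]
[[-0.843, -0.538, -0.007, 501.931], [-0.33, 0.528, -0.783, 193.16], [0.425, -0.658, -0.622, 1362.307], [0.0, 0.0, 0.0, 1.0]] 0.9654609375
side [[380.91039543129267, 0.0, 320.08353457137616], [0.0, 380.91039543129267, 196.70775237411252], [0.0, 0.0, 1.0]]
[[-0.867, -0.497, 0.019, 512.231], [-0.248, 0.399, -0.883, 191.654], [0.431, -0.77, -0.47, 1048.926], [0.0, 0.0, 0.0, 1.0]] 0.92494921875
wrist [[353.74263769385874, 0.0, 319.8549571382283], [0.0, 353.74263769385874, 196.63296914973327], [0.0, 0.0, 1.0]]
[[-0.0, -0.954, -0.299, 76.672], [1.0, -0.0, -0.0, 0.861], [0.0, -0.299, 0.954, -143.234], [0.0, 0.0, 0.0, 1.0]] 0.99601171875
```

View pics/scene0.png

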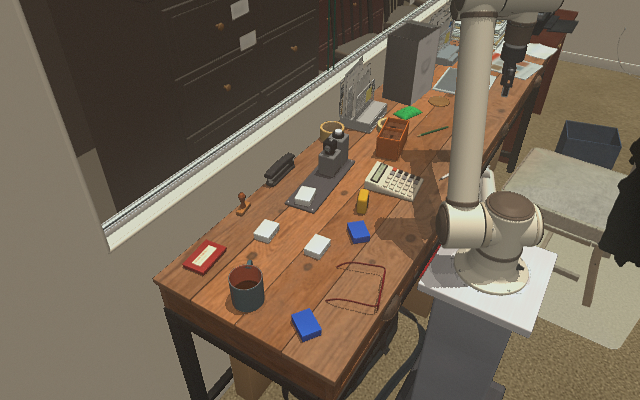

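View pics/side0.png

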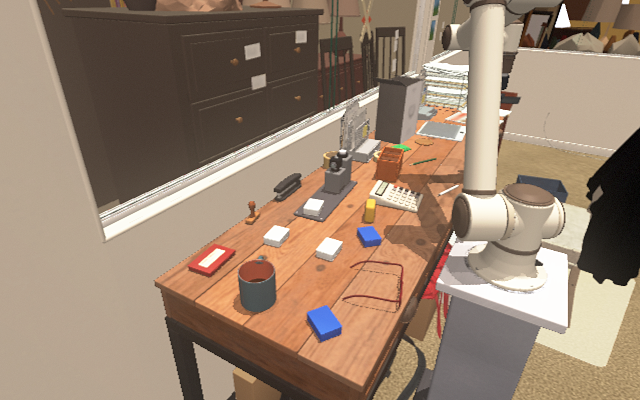

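View pics/wrist0.png

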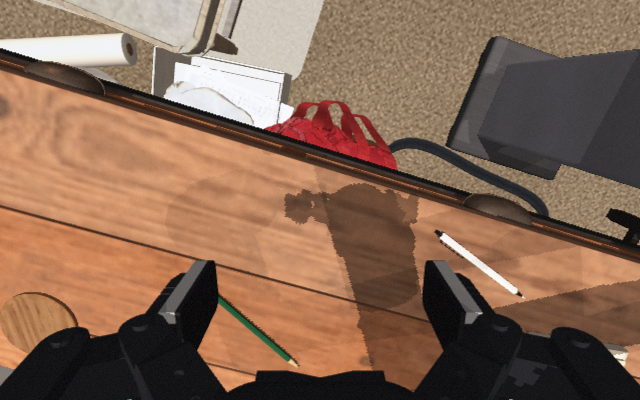

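Candidates in the scene view: white boxes at (266,230) and (317,245) are loose. The one at (305,197) on the plate is the base. The blue boxes at (358,232) and (306,324) are look-alikes and not wanted. Next I'll measure from both views.

```bash
cat > h.py <<'E'
from bench import arm
import cv2,numpy as np
def grab(n):
    d=arm.get_image(n); d["K"]=np.array(d["camera_matrix"]); d["T"]=np.array(d["camera_from_world"]) if "camera_from_world" in d else None
    return d
def wristT(d,s):
    from scipy.spatial.transform import Rotation as R
    W=np.eye(4); W[:3,:3]=R.from_quat(s["ee_rot"]).as_matrix(); W[:3,3]=s["position"]
    d["T"]=np.linalg.inv(W@np.array(d["mount"])); return d
def pts(d):
    z=d["range_z"]; v,u=np.mgrid[:z.shape[0],:z.shape[1]]
    K=d["K"]; c=np.stack([(u-K[0,2])/K[0,0]*z,(v-K[1,2])/K[1,1]*z,z,np.ones_like(z)],-1)
    return (c@np.linalg.inv(d["T"]).T)[...,:3]
def ray(d,uv,zp):
    K=d["K"];M=np.linalg.inv(d["T"]); r=M[:3,:3]@np.linalg.inv(K)@np.array([uv[0],uv[1],1.]); o=M[:3,3]
    return o+r*(zp-o[2])/r[2]
def tri(obs):
    A=np.zeros((3,3));b=np.zeros(3)
    for d,uv in obs:
        M=np.linalg.inv(d["T"]); r=M[:3,:3]@np.linalg.inv(d["K"])@np.array([uv[0],uv[1],1.]); r/=np.linalg.norm(r)
        P=np.eye(3)-np.outer(r,r); A+=P; b+=P@M[:3,3]
    return np.linalg.solve(A,b)
def white(d):
    h=cv2.cvtColor(d["color"],cv2.COLOR_RGB2HSV); return ((h[...,1]<40)&(h[...,2]>150))
def blobs(d,mask,amin=60):
    n,l,st,c=cv2.connectedComponentsWithStats(mask.astype(np.uint8)); return [(l==i,st[i],c[i]) for i in range(1,n) if st[i][4]>=amin]
E
python3 - <<'E'
from h import *
for n in ["scene","side"]:
    d=grab(n);P=pts(d)
    for m,st,c in blobs(d,white(d)):
        if not(230<c[0]<345 and 180<c[1]<265):continue
        q=P[m]; q=q[q[:,2]>0]
        zt=np.percentile(q[:,2],80)
        t=q[np.abs(q[:,2]-np.median(q[q[:,2]>zt-4][:,2]))<4]
        r=cv2.minAreaRect(t[:,:2].astype(np.float32))
        print(n,c.round(),st[4],"ztop",np.median(t[:,2]).round(1),"rect",np.round(r[0],1),np.round(r[1],1),round(r[2],1),len(t))
    # elevated points in stand region
    d0=d["color"][120:260,200:380]
    cv2.imwrite(f"pics/{n}1.png",cv2.resize(d0,None,fx=4,fy=4,interpolation=cv2.INTER_CUBIC)[:,:,::-1])
E
```

```text
scene [305. 193.] 221 ztop 33.3 rect [600.7  26.6] [50.5 76.2] 13.3 196
scene [266. 228.] 275 ztop 24.9 rect [613.3 219.7] [52.5 73.2] 8.2 253
scene [317. 244.] 307 ztop 25.0 rect [448.  195.9] [51.  73.7] 4.0 285
side [313. 207.] 279 ztop 32.2 rect [601.   24.7] [51.  74.1] 15.5 172
side [276. 236.] 371 ztop 24.1 rect [613.  221.7] [51.5 71.5] 7.7 247
side [329. 249.] 409 ztop 23.7 rect [448.1 196.8] [52.7 74.8] 5.7 283
```

View pics/scene1.png

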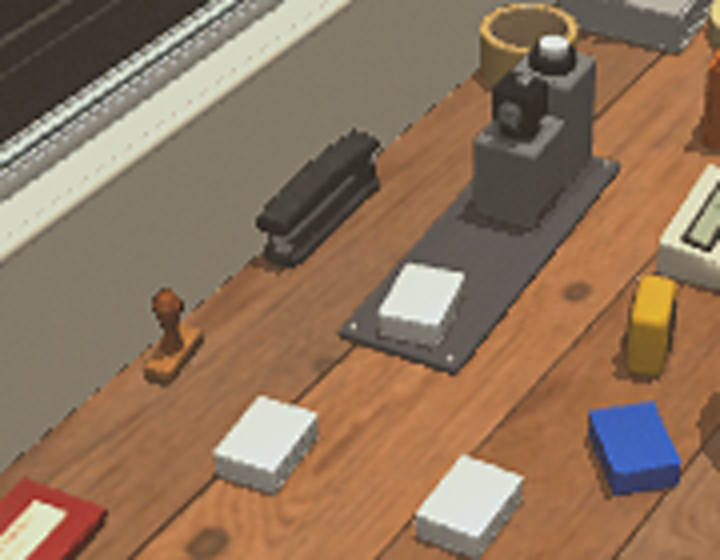

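The close crop shows both loose white boxes, the white base box on the dark plate, and blue decoys only at lower right. Heights and sizes agree with the text (24, 24 and 32 mm tops). Next come the stand, mast and button positions.

Run:
```python
from h import *
for n in ["scene","side"]:
    d=grab(n);P=pts(d)
    # region near stand
    reg=(P[...,0]>450)&(P[...,0]<800)&(P[...,1]>-330)&(P[...,1]<80)
    for lo,hi,nm in [(112,123,"pillar top"),(134,144,"button"),(126,134,"cam top"),(84,92,"block top")]:
        m=reg&(P[...,2]>lo)&(P[...,2]<hi)
        for mm,st,c in blobs(d,m,8):
            q=P[mm]; r=cv2.minAreaRect(q[:,:2].astype(np.float32))
            print(n,nm,c.round(),st[4],q.mean(0).round(1),np.round(r[0],1),np.round(r[1],1),round(r[2],1), d["color"][mm].mean(0).round())
    # plate
    h=cv2.cvtColor(d["color"],cv2.COLOR_RGB2HSV)
    m=reg&(np.abs(P[...,2]-8)<4)&(h[...,2]<110)&(h[...,1]<70)
    for mm,st,c in blobs(d,m,200):
        r=cv2.minAreaRect(P[mm][:,:2].astype(np.float32)); print("plate",np.round(r[0],1),np.round(r[1],1),r[2],P[mm][:,2].mean())
```

```text
scene pillar top [282. 137.] 183 [ 780.8 -114.   117.3] [ 779.9 -124.9] [ 11.  404.1] 0.3 [131. 121. 105.]
scene pillar top [340. 138.] 84 [ 607.7 -208.3  118.4] [ 616.5 -216.1] [60.5 56. ] 87.8 [111. 106.  98.]
scene pillar top [329. 147.] 39 [ 608.4 -138.2  118.1] [ 606.5 -140.8] [45.7 26.8] 39.6 [63. 58. 52.]
scene button [282. 132.] 179 [ 780.6 -112.3  138.8] [ 780.4 -123.8] [407.5  12.9] 89.6 [130. 121. 104.]
scene button [338. 131.] 31 [ 619.  -213.7  139.2] [ 621.  -215.1] [23.4 22.5] 54.6 [180. 181. 175.]
scene button [329. 141.] 48 [ 613.4 -148.1  135.7] [ 614.3 -147.4] [36.7 37.9] 8.1 [70. 65. 59.]
scene cam top [307. 115.] 37 [ 780.7 -267.1  130.2] [ 780.9 -262. ] [131.7   9.1] 89.7 [130. 121. 104.]
scene cam top [290. 128.] 15 [ 780.5 -156.7  129.6] [ 780.3 -157.7] [55.1  6.1] 86.9 [131. 121. 104.]
scene cam top [338. 134.] 40 [ 617.4 -209.5  130.2] [ 618.  -211.2] [38.7 32.9] 33.0 [65. 59. 54.]
scene cam top [282. 134.] 9 [ 781.6 -110.4  128.7] [ 781.8 -111.4] [ 2.6 28.5] 8.2 [131. 121. 104.]
scene cam top [271. 143.] 36 [780.6 -41.9 130.2] [781.2 -44.8] [10.2 83.6] 1.3 
[... 1008 characters left out ...]
de button [343. 151.] 19 [ 618.6 -211.2  139.4] [ 620.8 -211.2] [26.1 18.1] 0.0 [233. 229. 225.]
side button [335. 157.] 27 [ 616.6 -150.3  135.3] [ 615.5 -149.2] [34.2 31.8] 3.0 [97. 88. 81.]
side cam top [289. 154.] 122 [ 780.7 -106.4  129.6] [ 780.4 -123.9] [  5.7 403.1] 0.1 [183. 165. 146.]
side cam top [343. 154.] 35 [ 616.4 -209.1  129.8] [ 617.4 -211.6] [41.1 33. ] 33.3 [95. 86. 81.]
side cam top [336. 160.] 36 [ 608.1 -142.   130.7] [ 612.9 -149.2] [35.1 32.8] 5.2 [67. 59. 53.]
side block top [289. 165.] 127 [ 780.9 -102.6   88.1] [ 781.4 -124.9] [  7.5 409.4] 0.1 [184. 166. 146.]
side block top [337. 170.] 116 [ 607.3 -152.6   88.1] [ 615.4 -178.3] [ 57.6 117.5] 3.8 [126. 115. 107.]
```

Emit:
apply_moves(
  plan=[-1,0.13,0.3,0.02,57,-1,0.13,0.3,0.02,57,-1,0.13,0.3,0.02,57,-1,0.13,0.3,0.02,57,-1,0.13,0.3,0.02,57,-1,0.13,0.3,0.02,57,-1,0.13,0.3,0.02,57,-1,0.13,0.3,0.02,57],
)

```text
clock: 1.02
position: [315.5, -294.8, 251.8]
ee_rot: [-0.606, 0.795, -0.0, 0.0]
contact_force: [-0.3, -0.3, 0.8]
gripper_width: 85.4
```

Emit:
apply_moves(
  plan=[-1,0.13,0.31,0,22,-1,0.13,0.31,0,22,-1,0.13,0.31,0,22,-1,0.13,0.31,0,22,-1,0.13,0.31,0,22,-1,0.13,0.31,0,22,-1,0.13,0.31,0,22,-1,0.13,0.31,0,22],
)

```text
clock: 1.68
position: [444.3, 12.7, 251.8]
ee_rot: [0.745, -0.667, 0.0, -0.001]
contact_force: [0.6, -1.8, -0.7]
gripper_width: 85.6
```

Emit:
apply_moves(
  plan=[-1,0.06,0.11,0.06,0,-1,0.06,0.11,0.06,0,-1,0.06,0.11,0.06,0,-1,0.06,0.11,0.06,0,-1,0.06,0.11,0.06,0],
)

```text
clock: 2.1
position: [506.2, 123.6, 312.6]
ee_rot: [0.746, -0.666, 0.001, -0.002]
contact_force: [0.1, 0.1, 0.1]
gripper_width: 85.6
```

```bash
cat > meas.py <<'E'
from h import *
import sys
s=arm.read_state(); d=wristT(grab("wrist"),s)
cv2.imwrite(f"pics/{sys.argv[1]}.png",d["color"][:,:,::-1]); P=pts(d)
a=s["ee_rot"]; ty=(2*a[0]*a[1], a[1]**2-a[0]**2)
print(s["clock"],np.round(s["position"],1),"tool y ang",round(np.degrees(np.arctan2(ty[1],ty[0]))%180,1))
for m,st,c in blobs(d,white(d),300):
    q=P[m]; zt=np.median(q[q[:,2]>np.percentile(q[:,2],60)-3][:,2])
    t=(np.abs(P[...,2]-zt)<3)&m
    r=cv2.minAreaRect(P[t][:,:2].astype(np.float32))
    cn,_=cv2.findContours(t.astype(np.uint8),cv2.RETR_EXTERNAL,cv2.CHAIN_APPROX_NONE); cn=max(cn,key=cv2.contourArea)
    box=cv2.boxPoints(cv2.minAreaRect(cn)); W=np.array([ray(d,p,zt) for p in box])
    rr=cv2.minAreaRect(W[:,:2].astype(np.float32))
    print(c.round(),"z",zt.round(1),"depth",np.round(r[0],1),np.round(r[1],1),round(r[2],1),"| ray",np.round(rr[0],1),np.round(rr[1],1),round(rr[2],1))
E
python3 meas.py w1
```

```text
2.1 [506.2 123.6 312.6] tool y ang 6.4
[246.  53.] z 32.6 depth [601.2  25.1] [51.8 71.6] 14.1 | ray [602.2  25.7] [54.1 72.8] 14.1
[623. 141.] z 0.6 depth [132.9  62.6] [ 57.3 231.4] 21.7 | ray [137.6  56.6] [ 57.6 243.7] 21.5
[359. 210.] z 24.6 depth [447.7 197.3] [51.5 71.6] 3.4 | ray [446.8 197.2] [53.5 73.4] 3.2
[230. 214.] z 24.5 depth [613.1 221.3] [51.6 71.6] 7.9 | ray [614.1 221.5] [53.5 76.7] 7.7
[  7. 329.] z 176.3 depth [783.  280.3] [140.3  12.4] 89.5 | ray [781.2 279.4] [142.2  13.2] 89.0
```

View pics/w1.png

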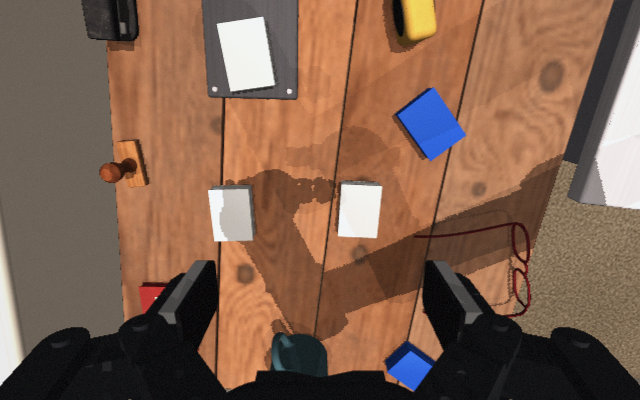

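Wrist view w1: base box at (246,53), loose boxes at (359,210) and (230,214). All three agree with the fixed cameras within 1–2 mm. I'll start with the near box.

Emit:
apply_moves(
  plan=[-1,-0.0587,0.0736,-0.24,-3,-1,-0.0587,0.0736,-0.24,-3,-1,-0.0587,0.0736,-0.24,-3,-1,-0.0587,0.0736,-0.24,-3,-1,-0.0587,0.0736,-0.24,-3,-1,-0.0587,0.0736,-0.24,-3,-1,-0.0587,0.0736,-0.24,-3,-1,-0.0587,0.0736,-0.24,-3],
)

```text
clock: 2.82
position: [443.1, 192.1, 69.0]
ee_rot: [0.727, -0.687, -0.0, 0.004]
contact_force: [0.5, 0.5, -0.2]
gripper_width: 85.4
```

```bash
python3 meas.py w2
```

```text
2.8167 [443.1 192.1  69. ] tool y ang 3.3
[314. 197.] z 24.6 depth [448.6 179.5] [51.4 35.9] 3.4 | ray [449.1 179.5] [53.4 35.4] 3.1
[ 35. 258.] z 24.5 depth [612.6 221.8] [53.4 72.4] 7.0 | ray [606.3 220.7] [83.9 52.1] 85.9
[280. 275.] z 24.6 depth [462.3 224.5] [17.9 19.5] 2.9 | ray [462.5 224.1] [18.9 18.1] 3.0
```

View pics/w2.png

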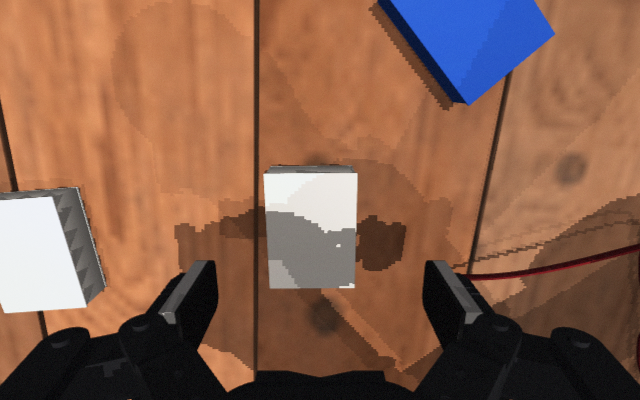

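Emit:
apply_moves(
  plan=[-1,0,0,-0.035,0,-1,0,0,-0.035,0,-1,0,0,-0.035,0],
)

```text
clock: 3.12
position: [446.0, 193.4, 37.3]
ee_rot: [0.726, -0.687, 0.0, 0.0]
contact_force: [-0.2, -0.3, 0.4]
gripper_width: 85.3
```

Emit:
apply_moves(
  plan=[-1,0.002,0.004,-0.015,0,-1,0.002,0.004,-0.034,0,-1,0.002,0.004,-0.034,0,1,0.002,0.004,-0.034,0,1,0.002,0.004,-0.034,0,1,0.002,0.004,-0.034,0,1,0.002,0.004,-0.034,0,1,0.002,0.004,-0.034,0],
)

```text
clock: 3.78
position: [448.5, 198.7, 4.4]
ee_rot: [0.727, -0.687, 0.0, -0.002]
contact_force: [-0.7, -0.6, 6.4]
gripper_width: 49.8
```

```bash
python3 meas.py w3
```

```text
3.7833 [448.5 198.7   4.4] tool y ang 3.3
[326. 226.] z 24.6 depth [449.3 176. ] [51.9 29. ] 3.0 | ray [449.6 175.9] [54.  28.6] 3.3
```

View pics/w3.png

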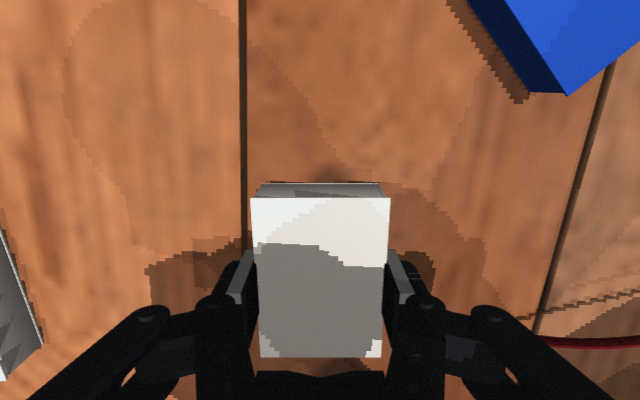

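Box gripped below the rim (width 50). Lifting.

Emit:
apply_moves(
  plan=[1,0,0,0.04,0,1,0,0,0.07,0,1,0.02,-0.022,0.1,2,1,0.06,-0.066,0.1,8,1,0.1,-0.1,0.1,11,1,0.12,-0.13,0.1,11,1,0.14,-0.15,0.1,11,1,0.14,-0.15,0.1,11],
)

```text
clock: 4.5
position: [590.7, 44.4, 103.4]
ee_rot: [0.788, -0.616, 0.001, -0.001]
contact_force: [-0.1, 0.5, -0.5]
gripper_width: 49.6
```

```bash
python3 meas.py w4
```

```text
4.5 [590.7  44.4 103.4] tool y ang 14.0
[596.  82.] z 6.1 depth [437.  -73.4] [19.6 11.5] 20.5 | ray [437.1 -73.3] [23.4 11.6] 19.3
[312. 147.] z 32.6 depth [604.9   9.4] [51.5 39. ] 14.0 | ray [605.3   9.3] [53.9 38.7] 14.0
[327. 225.] z 123.6 depth [596.   22.4] [51.6 29. ] 14.6 | ray [596.2  22.4] [54.1 28.5] 14.1
[370. 334.] z 123.5 depth [566.1  59.6] [11.4 28. ] 20.4 | ray [566.1  59.5] [11.8 27.7] 21.1
```

View pics/w4.png

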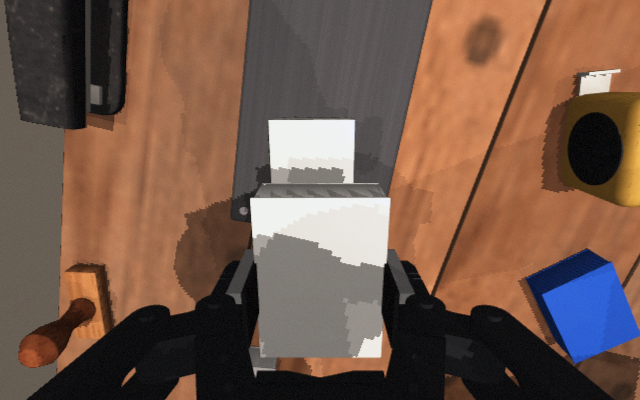

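Held box is centred on the TCP, with its underside 4 mm below it. The base box is at (601,25.8), angle 14°. Moving over it and lowering.

Emit:
apply_moves(
  plan=[1,0.0104,-0.018,-0.01,0,1,0.0104,-0.018,-0.03,0,1,0.0104,-0.018,-0.045,0,1,0.0104,-0.018,-0.05,0,1,0.0104,-0.018,-0.05,0,1,0.0104,-0.018,-0.05,0],
)

```text
clock: 5.05
position: [597.9, 30.6, 53.1]
ee_rot: [0.79, -0.614, 0.0, -0.0]
contact_force: [0.6, -0.7, -0.2]
gripper_width: 49.7
```

```bash
python3 meas.py w5
```

```text
5.05 [597.9  30.6  53.1] tool y ang 14.3
[317. 171.] z 32.6 depth [608.4  -4.5] [51.5 10.3] 14.2 | ray [608.6  -4.4] [51.7  9.7] 14.3
[327. 225.] z 73.3 depth [603.3   8.9] [52.  29.4] 14.5 | ray [603.5   8.8] [54.1 29. ] 14.3
[360. 328.] z 73.2 depth [576.9  45.5] [18.3 30.3] 18.5 | ray [577.   45.5] [19.5 28.6] 15.1
```

View pics/w5.png

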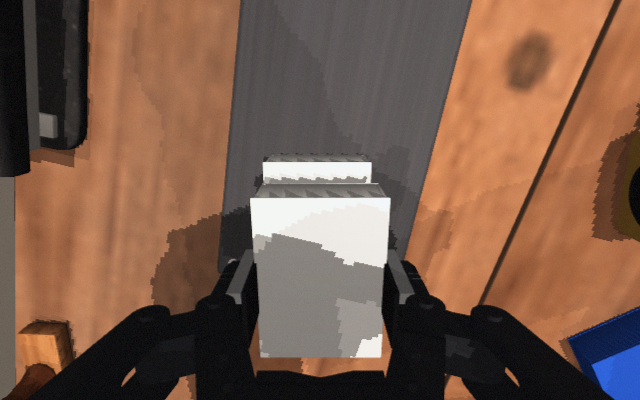

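Emit:
apply_moves(
  plan=[1,0.003,-0.0045,-0.005,0,1,0.003,-0.0045,-0.01,0,1,0.003,-0.0045,-0.013,0,1,0.003,-0.0045,-0.0155,0,1,0.003,-0.0045,-0.0155,0],
)

```text
clock: 5.52
position: [600.9, 25.6, 36.9]
ee_rot: [0.789, -0.614, 0.0, 0.0]
contact_force: [0.5, -1.1, -0.2]
gripper_width: 49.5
```

```bash
python3 meas.py w6
```

```text
5.5167 [600.9  25.6  36.9] tool y ang 14.2
[327. 225.] z 57.0 depth [606.1   3.6] [52.2 29.4] 13.9 | ray [607.    2.5] [54.1 28.7] 11.7
[358. 328.] z 57.0 depth [580.4  40.8] [19.7 30.1] 16.4 | ray [580.4  40.7] [20.4 28.6] 14.9
```

View pics/w6.png

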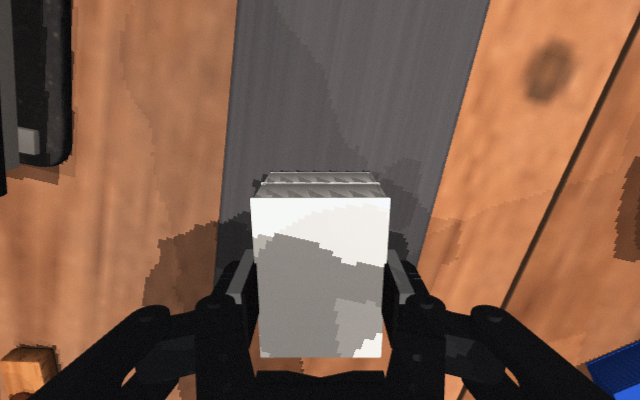

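Box top is at z=57, the expected two-box height, and the edges line up. Releasing and moving up.

Emit:
apply_moves(
  plan=[-1,0,0,0,0,-1,0,0,0,0,-1,0,0,0,0,-1,0,0,0,0,-1,0,0,0.03,0,-1,0,0,0.07,0,-1,0,0,0.11,0,-1,0,0.02,0.13,0],
)

```text
clock: 6.23
position: [602.8, 43.9, 172.3]
ee_rot: [0.789, -0.615, 0.003, -0.002]
contact_force: [1.1, -0.8, 0.6]
gripper_width: 85.2
```

```bash
python3 meas.py w7
```

```text
6.2333 [602.8  43.9 172.3] tool y ang 14.1
[549.  87.] z 6.2 depth [437.1 -73.4] [19.9 11.3] 21.0 | ray [436.9 -73.5] [22.3 11.4] 21.2
[330. 160.] z 56.9 depth [601.   24.1] [51.4 70.5] 14.5 | ray [600.9  24. ] [55.  69.9] 14.2
[267. 342.] z 24.5 depth [613.  221.3] [51.2 72.5] 7.7 | ray [613.6 221.3] [53.8 71.2] 7.4
```

View pics/w7.png

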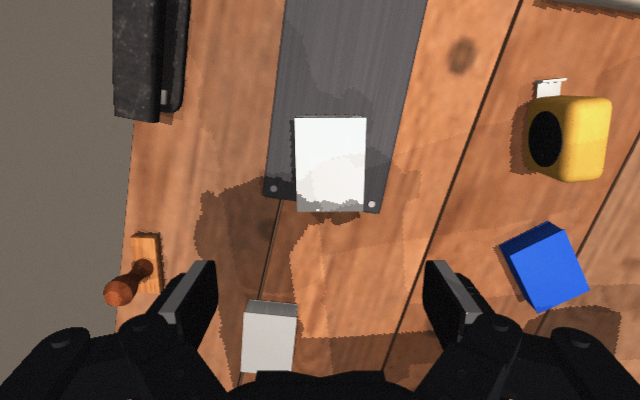

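Box two of the pile sits squarely at (601,24.1), top 56.9. Now the far loose box at (613,221).

Emit:
apply_moves(
  plan=[-1,0.0115,0.176,0,-6.4,-1,0.0115,0.176,0,-6.4,-1,0.0115,0.176,-0.03,-6.4,-1,0.0115,0.176,-0.06,-6.4,-1,0.0115,0.176,-0.1,-6.4,-1,0.0115,0.176,-0.12,-6.4,-1,0.0115,0.176,-0.12,-6.4,-1,0.0115,0.176,-0.12,-6.4],
)

```text
clock: 6.95
position: [610.7, 220.9, 44.1]
ee_rot: [0.754, -0.657, -0.001, 0.003]
contact_force: [1.4, 1.0, 0.4]
gripper_width: 85.5
```

```bash
python3 meas.py w8
```

```text
6.95 [610.7 220.9  44.1] tool y ang 7.9
[320. 203.] z 24.6 depth [615.4 203.4] [51.5 34.5] 7.6 | ray [615.4 203.5] [53.8 34.1] 7.7
```

View pics/w8.png

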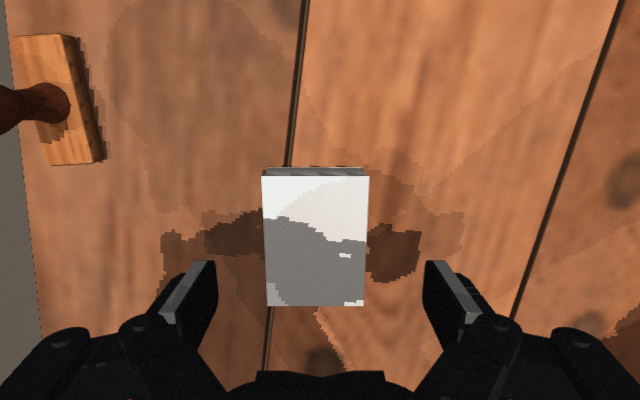

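Emit:
apply_moves(
  plan=[-1,0.002,0.001,-0.02,0,-1,0.002,0.001,-0.038,0,-1,0.002,0.001,-0.038,0,1,0.002,0.001,-0.038,0,1,0.002,0.001,-0.038,0,1,0.002,0.001,-0.038,0,1,0.002,0.001,-0.038,0,1,0.002,0.001,-0.038,0],
)

```text
clock: 7.67
position: [615.9, 223.2, 11.9]
ee_rot: [0.754, -0.657, 0.001, -0.002]
contact_force: [-0.7, -0.7, 6.3]
gripper_width: 49.3
```

```bash
python3 meas.py w9
```

```text
7.6667 [615.9 223.2  11.9] tool y ang 7.9
[326. 220.] z 24.6 depth [618.6 201.4] [52.  29.6] 8.0 | ray [618.7 201.4] [54.1 28.7] 8.0
```

View pics/w9.png

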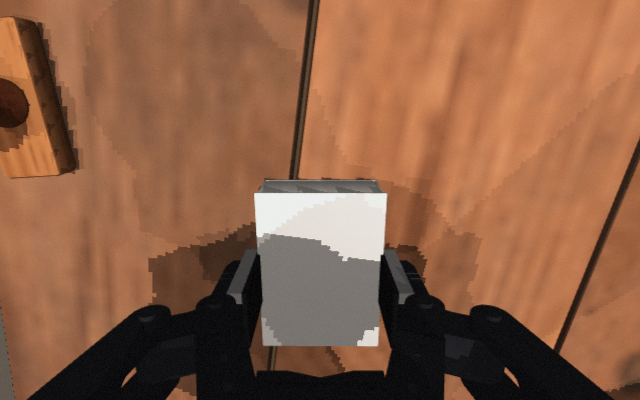

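Grip is about 8 mm higher than on the first box, so I'll re-grip lower for the same hold.

Emit:
apply_moves(
  plan=[-1,0,0,0,0,-1,0,0,0,0,-1,-0.002,0,-0.007,0,-1,-0.002,0,-0.007,0,1,-0.002,0,-0.007,0,1,-0.002,0,-0.007,0,1,-0.002,0,-0.007,0,1,-0.002,0,-0.007,0],
)

```text
clock: 8.38
position: [612.7, 222.8, 2.2]
ee_rot: [0.754, -0.657, 0.0, -0.0]
contact_force: [0.1, 0.3, -1.9]
gripper_width: 49.3
```

```bash
python3 meas.py w10
```

```text
8.3833 [612.7 222.8   2.2] tool y ang 7.9
[327. 228.] z 24.7 depth [615.5 200.5] [51.6 28.5] 7.8 | ray [615.5 200.5] [54.3 27.4] 7.9
[373. 352.] z 24.6 depth [587.3 248.8] [ 8.5 11.7] 7.4 | ray [587.3 248.4] [ 8.8 11.4] 9.8
```

Emit:
apply_moves(
  plan=[1,0,0,0.04,0,1,0,0,0.08,0,1,-0.003,-0.03,0.11,3,1,-0.008,-0.07,0.12,6.4,1,-0.013,-0.11,0.12,6.4,1,-0.016,-0.15,0.12,6.4,1,-0.016,-0.178,0.12,6.4,1,-0.016,-0.178,0.12,6.4],
)

```text
clock: 9.1
position: [594.8, 39.8, 121.6]
ee_rot: [0.788, -0.616, -0.001, 0.001]
contact_force: [-0.2, 0.3, -2.0]
gripper_width: 49.5
```

Emit:
apply_moves(
  plan=[1,0,0,-0.012,0,1,0,0,-0.012,0,1,0,0,-0.012,0],
)

```text
clock: 9.35
position: [595.6, 44.6, 109.0]
ee_rot: [0.789, -0.614, -0.001, 0.001]
contact_force: [0.3, -0.2, -0.5]
gripper_width: 50.0
```

```bash
python3 meas.py w11
```

```text
9.35 [595.6  44.6 109. ] tool y ang 14.2
[595.  85.] z 6.1 depth [436.8 -73.5] [19.7 11.6] 22.3 | ray [436.9 -73.4] [23.6 11.6] 21.9
[320. 150.] z 56.9 depth [605.4   7. ] [51.5 35.3] 14.3 | ray [605.6   7. ] [53.3 34.9] 14.2
[327. 228.] z 131.5 depth [601.   23.1] [51.9 29.2] 13.6 | ray [601.1  23.2] [54.  28.2] 14.1
[370. 339.] z 131.6 depth [572.2  60.8] [14.2 28.7] 15.4 | ray [572.2  60.2] [14.7 28.1] 15.6
```

View pics/w11.png

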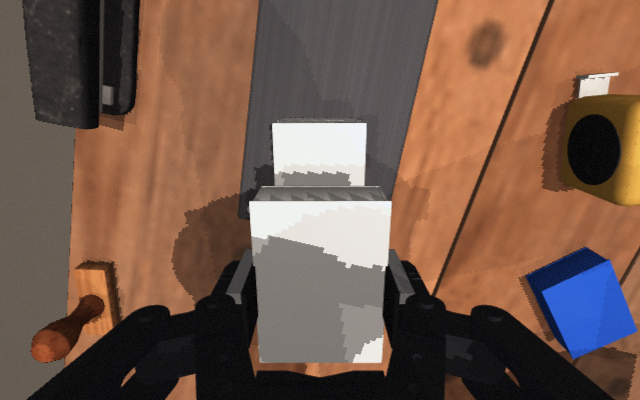

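Emit:
apply_moves(
  plan=[1,0.0053,-0.019,0,0,1,0.0053,-0.019,-0.02,0,1,0.0053,-0.019,-0.035,0,1,0.0053,-0.019,-0.035,0,1,0.0053,-0.019,-0.035,0],
)

```text
clock: 9.82
position: [601.5, 26.0, 74.5]
ee_rot: [0.79, -0.614, -0.0, 0.001]
contact_force: [1.0, 0.2, -0.4]
gripper_width: 49.8
```

```bash
python3 meas.py w12
```

```text
9.8167 [601.5  26.   74.5] tool y ang 14.3
[628. 121.] z 6.0 depth [439.1 -72.3] [16.1 11.6] 21.1 | ray [439.3 -71.7] [17.8 11.6] 14.3
[323. 178.] z 57.0 depth [609.1  -7.2] [51.   6.6] 14.0 | ray [609.   -7.4] [51.4  6.3] 14.3
[327. 228.] z 97.0 depth [606.9   4. ] [51.6 27.8] 14.3 | ray [607.    4.2] [53.9 27.4] 14.2
[360. 334.] z 97.1 depth [580.7  42.4] [19.3 30.4] 15.8 | ray [580.8  42.2] [20.4 28.8] 12.7
```

View pics/w12.png

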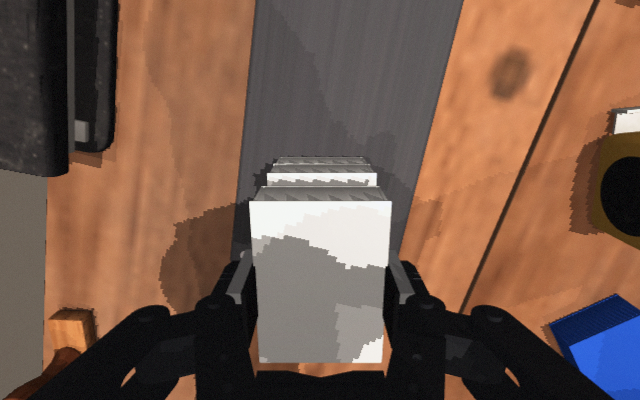

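Emit:
apply_moves(
  plan=[1,-0.0005,-0.001,-0.005,0,1,-0.0005,-0.001,-0.01,0,1,-0.0005,-0.001,-0.013,0,1,-0.0005,-0.001,-0.015,0,1,-0.0005,-0.001,-0.015,0],
)

```text
clock: 10.28
position: [600.8, 24.5, 59.3]
ee_rot: [0.789, -0.614, -0.0, 0.0]
contact_force: [-0.0, -0.3, -1.1]
gripper_width: 49.4
```

```bash
python3 meas.py w13
```

```text
10.2833 [600.8  24.5  59.3] tool y ang 14.2
[320. 185.] z 57.4 depth [609.9  -9.6] [50.8  1.5] 14.6 | ray [600.4 -12. ] [31.1  0.9] 14.2
[327. 228.] z 81.8 depth [606.1   2.7] [51.6 28.5] 14.7 | ray [606.3   2.7] [53.9 27.4] 14.2
[359. 333.] z 81.8 depth [580.5  40.4] [19.8 31.5] 15.0 | ray [580.4  40.1] [20.1 29.8] 14.9
```

View pics/w13.png

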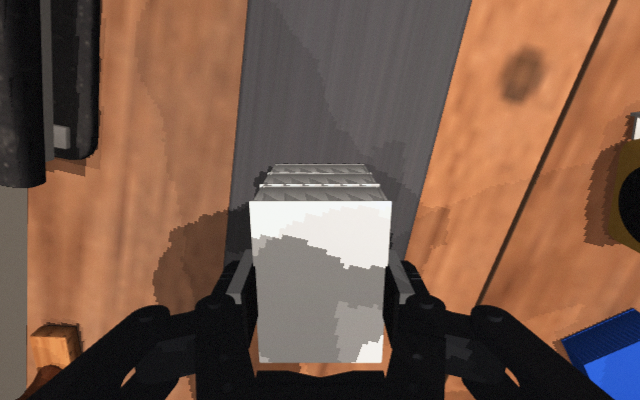

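Emit:
apply_moves(
  plan=[-1,0,0,-0.0005,0,-1,0,0,-0.0005,0,-1,0,0,0,0,-1,0,0,0,0,-1,0,0,0.03,0,-1,0,0,0.07,0,-1,0,0,0.11,0,-1,0,0.01,0.14,0],
)

```text
clock: 11.0
position: [601.9, 33.6, 203.6]
ee_rot: [0.789, -0.614, 0.002, -0.001]
contact_force: [0.5, -0.1, 0.5]
gripper_width: 85.2
```

```bash
python3 meas.py w14
python3 - <<'E'
from h import *
d=grab("scene"); cv2.imwrite("pics/s14.png",cv2.resize(d["color"][110:250,220:400],None,fx=4,fy=4)[:,:,::-1])
E
```

```text
11.0 [601.9  33.6 203.6] tool y ang 14.2
[591.  11.] z 32.7 depth [ 431.3 -147.6] [75.  14.5] 13.9 | ray [ 440.  -145.1] [57.  13.6] 14.1
[325. 165.] z 81.2 depth [602.1  20.7] [51.4 65. ] 14.2 | ray [601.7  20.4] [54.4 64.3] 15.4
```

View pics/w14.png

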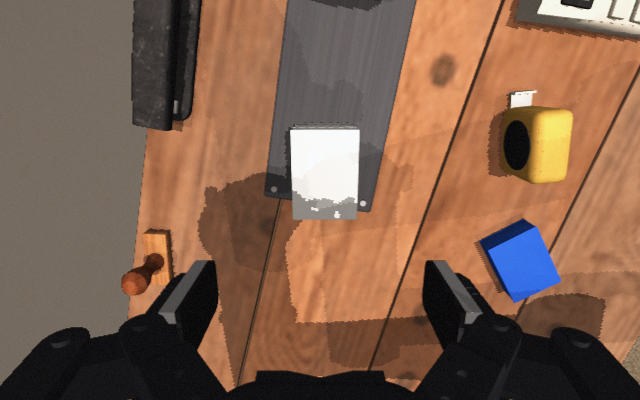

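View pics/s14.png

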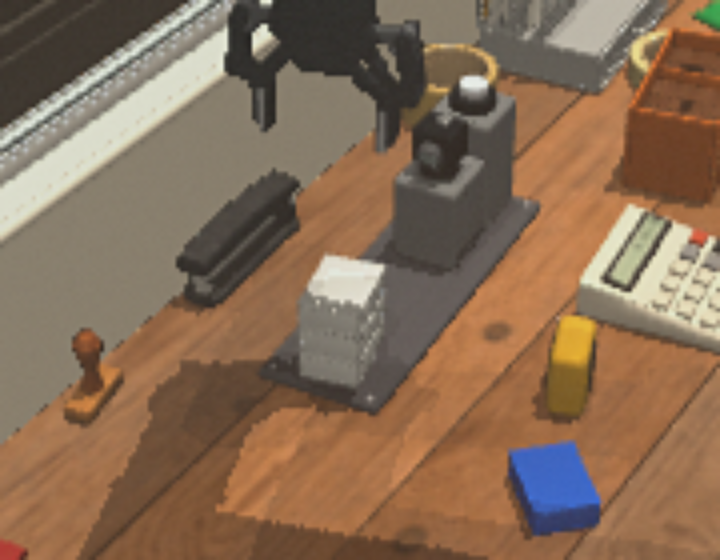

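Pile stands squarely with its top at 81.2. Shutting the gripper and heading over the button at about (619,-212).

Emit:
apply_moves(
  plan=[1,0.015,-0.18,0.02,-9.6,1,0.015,-0.18,0.02,-9.6,1,0.015,-0.18,0.02,-9.6,1,0.015,-0.18,0.02,-9.6,1,0.015,-0.18,0.02,-9.6,1,0.015,-0.18,0.02,-9.6,1,0.015,-0.18,0.02,-9.6],
)

```text
clock: 11.68
position: [615.7, -146.2, 219.0]
ee_rot: [0.734, -0.679, -0.001, 0.0]
contact_force: [-0.2, -0.4, 0.2]
gripper_width: 0.8
```

```bash
cat > m2.py <<'E'
from h import *
import sys
s=arm.read_state(); d=wristT(grab("wrist"),s); P=pts(d)
cv2.imwrite(f"pics/{sys.argv[1]}.png",d["color"][:,:,::-1])
a=s["ee_rot"]; ty=(2*a[0]*a[1], a[1]**2-a[0]**2)
print(s["clock"],np.round(s["position"],1),"tool y ang",round(np.degrees(np.arctan2(ty[1],ty[0]))%180,1),s["gripper_width"])
reg=(abs(P[...,0]-615)<70)&(P[...,1]>-270)&(P[...,1]<-90)
for lo,hi,nm in [(114,121,"pillar"),(136,144,"button"),(131,136,"camtop"),(152,168,"campop"),(256,272,'camup'),(84,91,"block")]:
    for m,st,c in blobs(d,reg&(P[...,2]>lo)&(P[...,2]<hi),60):
        r=cv2.minAreaRect(P[m][:,:2].astype(np.float32)); print(nm,c.round(),st[4],"z",np.median(P[m][:,2]).round(1),np.round(r[0],1),np.round(r[1],1),round(r[2],1),d["color"][m].mean(0).round())
E
python3 m2.py w15
```

```text
11.6833 [ 615.7 -146.2  219. ] tool y ang 4.5 0.8216841179328099
pillar [320.  90.] 4866 z 118.2 [ 620.8 -216.7] [59.8 61.4] 4.7 [161. 154. 150.]
pillar [321. 163.] 75 z 116.7 [ 616.3 -169. ] [37.5  2.7] 2.6 [15. 15. 15.]
button [320.  94.] 1418 z 140.4 [ 621.  -216.3] [25.1 25.2] 5.2 [238. 239. 243.]
camtop [321. 193.] 2640 z 134.4 [ 615.2 -152.4] [39.3 35.6] 4.2 [40. 38. 39.]
camup [281. 311.] 2382 z 266.9 [ 628.6 -152.1] [20.4 41.4] 58.8 [21. 20. 21.]
camup [357. 311.] 2351 z 266.9 [ 603.5 -154.2] [41.5 20.3] 40.1 [25. 24. 24.]
block [320. 162.] 2344 z 88.3 [ 615.3 -151.3] [59.7 61.5] 4.8 [137. 131. 128.]
```

View pics/w15.png

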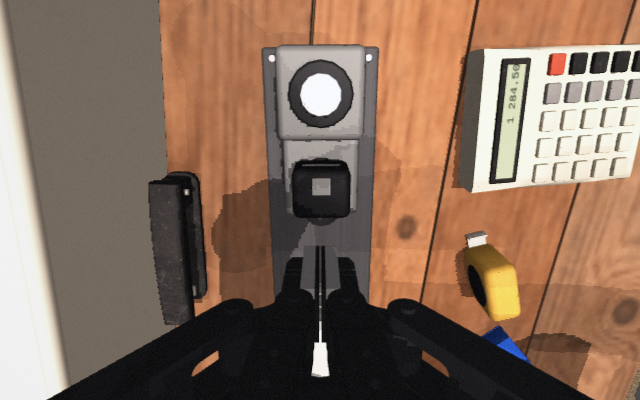

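Button is at pixel (320,94) and camera at (321,193). The arm was still moving in that picture, so I'll move on, settle and measure again.

Emit:
apply_moves(
  plan=[1,0.003,-0.05,-0.01,0,1,0.003,-0.05,-0.01,0,1,0.003,-0.05,-0.01,0,1,0.003,-0.05,-0.01,0],
)

```text
clock: 12.07
position: [618.9, -194.5, 209.2]
ee_rot: [0.735, -0.678, -0.001, 0.0]
contact_force: [0.3, 1.1, 0.1]
gripper_width: 0.3
```

```bash
python3 m2.py w16
```

```text
12.0667 [ 618.9 -194.5  209.2] tool y ang 4.7 0.3399964660301612
pillar [319. 161.] 4321 z 118.2 [ 620.8 -217. ] [59.7 60.7] 4.9 [144. 138. 135.]
pillar [319. 233.] 185 z 117.2 [ 616.7 -167.7] [39.9  5.8] 5.4 [13. 13. 13.]
button [319. 175.] 1291 z 140.4 [ 620.9 -216.9] [25.  25.3] 6.2 [234. 231. 231.]
camtop [304. 157.] 66 z 131.5 [ 630.  -226.2] [13.2  7.6] 15.1 [58. 55. 56.]
camtop [320. 247.] 508 z 133.6 [ 616.4 -164.4] [39.2 11.2] 5.0 [16. 15. 16.]
camup [243. 336.] 5801 z 265.7 [ 641.2 -193.1] [41.3 26.2] 4.4 [18. 18. 19.]
camup [396. 336.] 5758 z 265.7 [ 597.  -196.7] [40.3 26.3] 4.5 [20. 20. 21.]
block [316. 118.] 62 z 88.3 [ 626.  -247.2] [44.7  0.3] 4.8 [58. 56. 55.]
block [320. 226.] 1790 z 88.4 [ 615.3 -150.7] [59.8 52.7] 5.3 [74. 71. 70.]
```

Emit:
apply_moves(
  plan=[1,0.002,-0.022,-0.03,0,1,0.002,-0.022,-0.055,0,1,0.002,-0.022,-0.06,0,1,0.002,-0.022,-0.06,0,1,0.002,-0.022,-0.06,0],
)

```text
clock: 12.53
position: [621.9, -216.6, 151.0]
ee_rot: [0.736, -0.677, 0.001, -0.0]
contact_force: [1.0, -0.4, -0.2]
gripper_width: 0.1
```

```bash
python3 m2.py w17
python3 - <<'E'
from h import *
d=grab("scene"); cv2.imwrite("pics/s17.png",cv2.resize(d["color"][90:230,240:420],None,fx=4,fy=4)[:,:,::-1])
E
```

```text
12.5333 [ 621.9 -216.6  151. ] tool y ang 4.7 0.06621085987518077
pillar [322. 213.] 5610 z 118.2 [ 620.8 -217.3] [59.8 61.1] 4.7 [119. 114. 112.]
button [323. 239.] 1085 z 140.2 [ 621.2 -221.5] [24.9 16.1] 3.5 [178. 172. 172.]
camtop [326. 226.] 254 z 132.5 [ 618.1 -225.6] [13.6 29.6] 85.0 [92. 87. 87.]
camtop [320. 361.] 396 z 134.8 [ 615.7 -147.7] [ 8.5 25.1] 2.2 [38. 36. 37.]
campop [320. 257.] 791 z 163.0 [ 622.5 -224.8] [27.   5.8] 4.6 [49. 47. 48.]
block [320. 165.] 228 z 87.8 [ 623.2 -246.9] [56.9  1.9] 4.6 [60. 58. 57.]
block [362. 288.] 120 z 87.9 [ 588.8 -164.1] [ 5.9 18.2] 16.4 [124. 119. 117.]
```

View pics/s17.png

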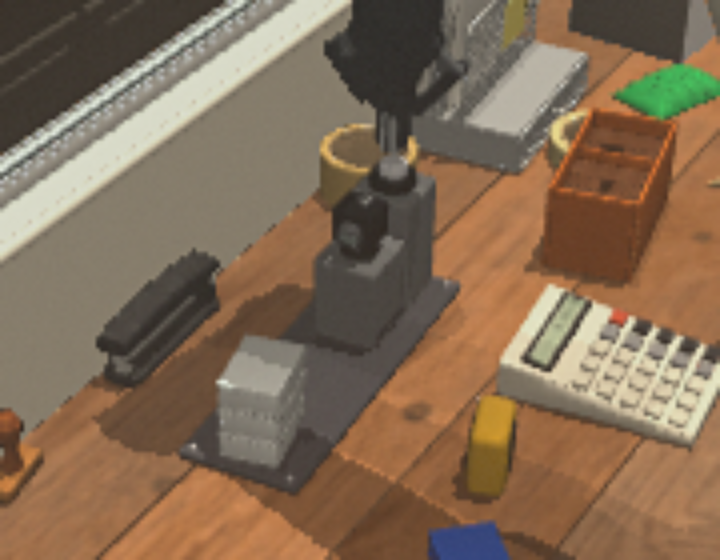

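View pics/w17.png

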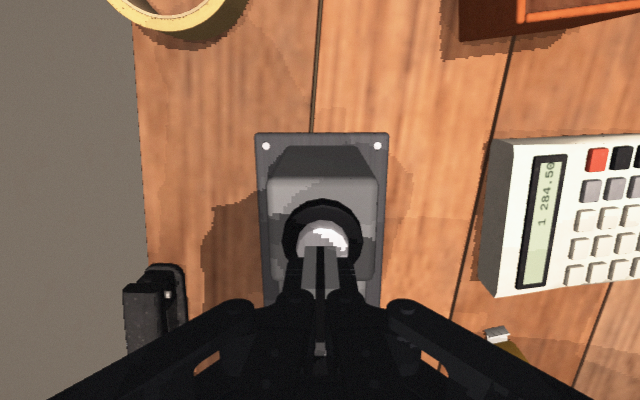

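Fingertips are centred over the button and the pile stands. Pressing.

Emit:
apply_moves(
  plan=[1,0,0,-0.009,0,1,0,0,-0.0125,0,1,0,0,-0.0155,0,1,0,0,-0.0155,0,1,0,0,-0.0155,0],
)

```text
clock: 13.05
position: [622.0, -217.1, 135.2]
ee_rot: [0.735, -0.678, 0.001, -0.001]
contact_force: [0.4, 3.1, 5.1]
gripper_width: -0.4
```

Run:
```python
from h import *
d=grab("scene"); cv2.imwrite("pics/s18.png",cv2.resize(d["color"][90:230,240:420],None,fx=4,fy=4)[:,:,::-1])
```

```text
(no output)
```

View pics/s18.png

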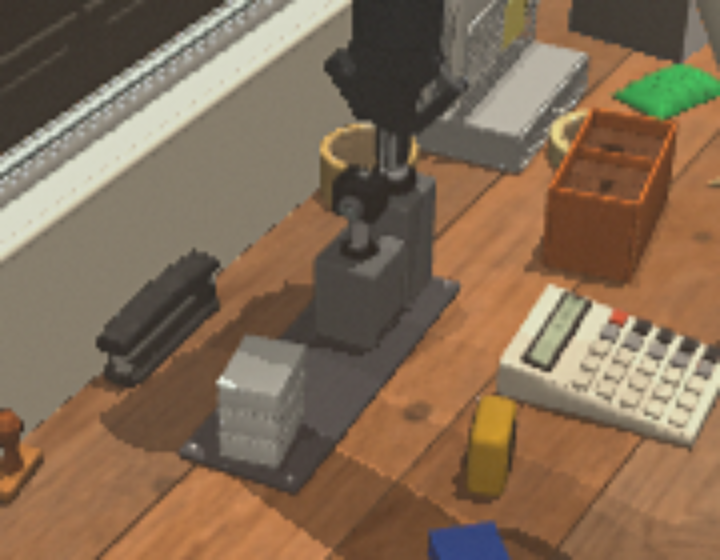

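The camera popped up at 5 N. Rising, opening the gripper and moving over the camera.

Emit:
apply_moves(
  plan=[1,0,0,0.04,0,1,0,0,0.08,0,-1,0,0.01,0.1,0,-1,-0.004,0.04,0.1,0,-1,-0.006,0.064,0.1,0,-1,-0.006,0.064,0.1,0,-1,-0.006,0.064,0.1,0],
)

```text
clock: 13.68
position: [614.3, -152.7, 233.8]
ee_rot: [0.736, -0.677, -0.001, 0.001]
contact_force: [0.3, -0.7, -0.5]
gripper_width: 60.4
```

```bash
python3 m2.py w19
```

```text
13.6833 [ 614.3 -152.7  233.8] tool y ang 4.7 60.39470239766576
pillar [317.  99.] 4272 z 118.2 [ 620.8 -216.5] [59.8 61.1] 4.7 [156. 149. 146.]
button [317. 104.] 1215 z 140.4 [ 620.7 -216.4] [25.3 25. ] 47.8 [237. 238. 241.]
button [317. 175.] 147 z 140.6 [ 616.7 -168.5] [38.2  3.3] 4.7 [12. 11. 12.]
camtop [319. 173.] 94 z 133.8 [ 616.8 -168.9] [37.5  2.6] 5.4 [18. 18. 18.]
campop [318. 206.] 3116 z 160.3 [ 615.3 -150.8] [40.1 38.6] 4.6 [36. 35. 36.]
camup [226. 291.] 1307 z 264.7 [ 645.9 -151.3] [14.3 23. ] 41.2 [29. 28. 29.]
camup [413. 291.] 1304 z 264.6 [ 577.5 -155.3] [14.1 23.1] 3.7 [35. 33. 33.]
block [318. 164.] 2164 z 88.4 [ 615.3 -151.9] [59.8 59.6] 5.0 [129. 123. 120.]
```

View pics/w19.png

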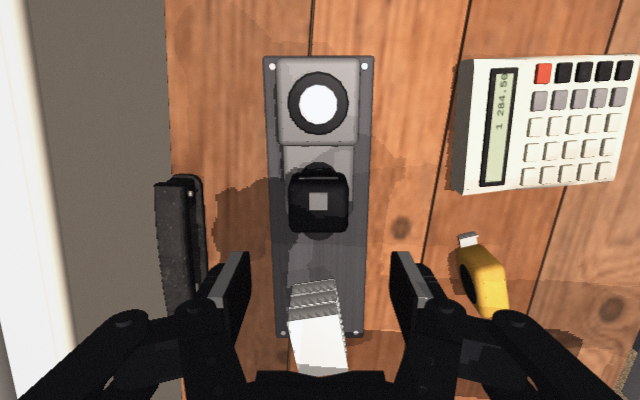

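Camera top is at z=160, centre (615,-151.5), and the button is back up. Lowering around it.

Emit:
apply_moves(
  plan=[-1,0.001,0.001,0,0,-1,0.001,0.001,-0.02,0,-1,0.001,0.001,-0.05,0,-1,0.001,0.001,-0.08,0,-1,0.001,0.001,-0.1,0,-1,0.001,0.001,-0.11,0,-1,0.001,0.001,-0.11,0,-1,0.001,0.001,-0.11,0],
)

```text
clock: 14.4
position: [616.6, -153.2, 124.5]
ee_rot: [0.735, -0.678, 0.0, 0.0]
contact_force: [0.0, -0.7, 0.2]
gripper_width: 85.4
```

Emit:
apply_moves(
  plan=[1,0,0,0,0,1,0,0,0,0,1,0,0,0,0,1,0,0,0,0,1,0,0,0,0,1,0,0,0,0,1,0,0,0,0],
)

```text
clock: 14.98
position: [615.9, -152.5, 124.4]
ee_rot: [0.735, -0.678, -0.0, 0.0]
contact_force: [-1.7, -0.9, -0.1]
gripper_width: 39.2
```

```bash
python3 m2.py w20
```

```text
14.9833 [ 615.9 -152.5  124.4] tool y ang 4.6 39.196573404584406
pillar [320. 103.] 11535 z 118.2 [ 620.7 -216.6] [59.8 61.5] 4.6 [155. 148. 144.]
button [320. 118.] 3992 z 140.4 [ 620.7 -216.5] [25.3 25.2] 88.8 [237. 238. 241.]
button [302. 247.] 1002 z 139.9 [ 624.3 -165.8] [53.5  9.3] 14.7 [19. 18. 19.]
button [387. 262.] 259 z 140.2 [ 591.  -163.5] [ 3.3 16.1] 64.0 [54. 51. 51.]
camtop [320. 235.] 430 z 133.5 [ 616.5 -168.7] [38.   3.4] 3.9 [10.  9. 10.]
camtop [264. 250.] 74 z 133.7 [ 639.6 -160.7] [5.9 1. ] 5.3 [66. 64. 64.]
camtop [376. 250.] 61 z 133.5 [ 593.8 -164.8] [2.3 6.3] 75.1 [85. 82. 81.]
campop [320. 300.] 11671 z 158.5 [ 616.  -152.6] [66.8 36. ] 3.6 [21. 20. 21.]
block [320. 207.] 4518 z 88.5 [ 615.9 -160.3] [59.8 37.1] 4.8 [106. 102. 100.]
```

View pics/w20.png

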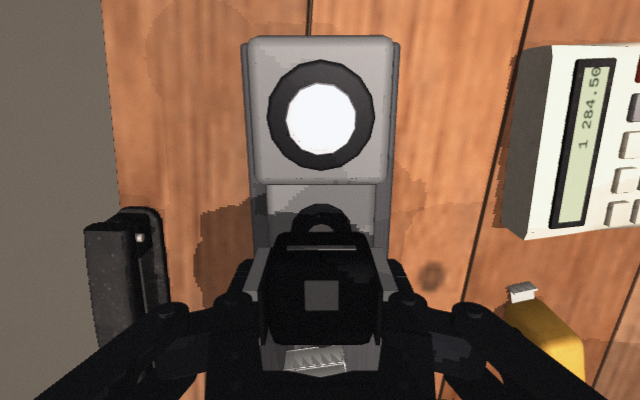

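Camera is gripped (39 mm). Pulling up slowly.

Emit:
apply_moves(
  plan=[1,0,0,0.006,0,1,0,0,0.013,0,1,0,0,0.02,0,1,0,0,0.027,0,1,0,0,0.034,0,1,0,0,0.04,0,1,0,0,0.043,0,1,0,0,0.045,0],
)

```text
clock: 15.7
position: [616.0, -152.4, 169.6]
ee_rot: [0.735, -0.678, -0.0, -0.0]
contact_force: [0.2, -0.8, -5.4]
gripper_width: 39.1
```

Emit:
apply_moves(
  plan=[1,0,0,0.006,0,1,0,0,0.012,0,1,0,0,0.019,0,1,0,0,0.026,0,1,0,0,0.033,0,1,0,0,0.04,0,1,0,0,0.046,0,1,0,0,0.05,0],
)

```text
clock: 16.37
position: [615.9, -152.4, 220.0]
ee_rot: [0.735, -0.678, -0.0, -0.0]
contact_force: [0.5, -1.1, -7.6]
gripper_width: 39.2
```

```bash
python3 m2.py w21
python3 - <<'E'
from h import *
d=grab("scene"); cv2.imwrite("pics/s21.png",cv2.resize(d["color"][90:230,240:420],None,fx=4,fy=4)[:,:,::-1])
E
```

```text
16.3667 [ 615.9 -152.4  220. ] tool y ang 4.6 39.19336428395764
pillar [320.  99.] 4734 z 118.3 [ 620.7 -216.4] [59.8 61.3] 4.7 [158. 151. 148.]
pillar [320. 184.] 64 z 117.5 [ 616.1 -160.1] [18.8  5.6] 5.4 [111. 105. 105.]
button [320. 105.] 1375 z 140.4 [ 620.9 -216.3] [25.3 25.2] 5.1 [237. 238. 241.]
button [324. 198.] 181 z 143.5 [ 613.2 -156.8] [14.  24.2] 65.9 [78. 75. 76.]
campop [320. 207.] 197 z 160.2 [ 615.4 -156.2] [14.6  6.9] 2.7 [76. 71. 70.]
camup [236. 308.] 1722 z 265.2 [ 641.6 -154.7] [18.6 29.8] 55.2 [25. 24. 25.]
camup [410. 308.] 1904 z 266.3 [ 586.3 -161.6] [38.6 19.5] 41.8 [26. 24. 25.]
camup [172. 306.] 200 z 270.2 [ 662.3 -160.4] [11.8  2.9] 3.8 [21. 20. 21.]
block [320. 178.] 3628 z 88.5 [ 615.2 -151.5] [59.7 59.8] 4.7 [121. 116. 113.]
```

View pics/s21.png

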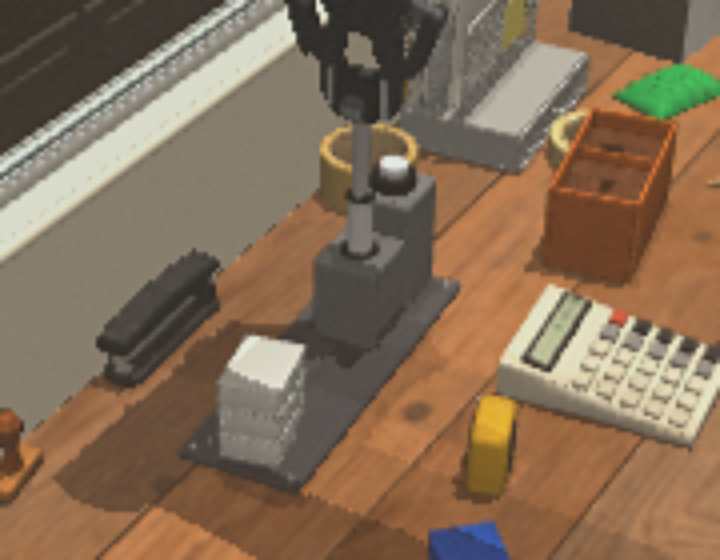

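Emit:
apply_moves(
  plan=[1,0,0,0.003,0,1,0,0,0.006,0,1,0,0,0.007,0,1,0,0,0.008,0,1,0,0,0.008,0,1,0,0,0.008,0],
)

```text
clock: 16.97
position: [616.0, -152.4, 227.2]
ee_rot: [0.735, -0.678, -0.0, 0.0]
contact_force: [-0.5, -1.6, -8.6]
gripper_width: 39.6
```

Emit:
apply_moves(
  plan=[1,0,0,0.001,0,1,0,0,0.0015,0,1,0,0,0.0015,0,1,0,0,0.0015,0],
)

```text
clock: 17.3
position: [616.0, -152.4, 228.8]
ee_rot: [0.735, -0.678, -0.0, 0.0]
contact_force: [1.1, -1.3, -8.6]
gripper_width: 39.3
```

```bash
python3 - <<'E'
from h import *
s=arm.read_state(); print(s["position"],s["contact_force"],s["gripper_width"],np.abs(s["joint_vel"]).max())
for n in ["scene","side"]:
    d=grab(n);P=pts(d)
    for m,st,c in blobs(d,white(d)&(abs(P[...,0]-600)<60)&(abs(P[...,1]-25)<60)):
        q=P[m]; t=q[np.abs(q[:,2]-81)<3]; r=cv2.minAreaRect(t[:,:2].astype(np.float32)); print(n,np.median(t[:,2]),r)
    m=(abs(P[...,0]-615)<12)&(abs(P[...,1]+146)<25)&(P[...,2]>85)
    v=d["color"].copy(); v[~m]=v[~m]//2
    # rod profile (points' columns by height)
    for z in range(90,260,8):
        k=m&(abs(P[...,2]-z)<4); 
        if k.sum(): vv,uu=np.nonzero(k); print(z,k.sum(),d["color"][k].mean(0).round(),round(np.ptp(P[k]@np.array([.843,.538,0])),1),end=" ; ")
    print()
    cv2.imwrite(f"pics/{n}22.png",cv2.resize(d["color"][70:230,240:420],None,fx=4,fy=3.7)[:,:,::-1])
E
python3 m2.py w22
```

```text
[ 615.97512882 -152.39022794  228.77226936] [ 1.06899742 -1.3217785  -8.55560153] 39.26423621434333 0.001962582814849919
scene nan ((0.0, 0.0), (0.0, 0.0), 0.0)
scene 81.43283321624153 ((602.0513916015625, 18.693944931030273), (51.84374237060547, 69.0050048828125), 12.235505104064941)
90 36 [75. 70. 64.] 38.5 ; 98 14 [123. 117. 111.] 20.8 ; 106 11 [125. 119. 113.] 16.9 ; 114 12 [121. 116. 110.] 17.0 ; 122 12 [122. 116. 110.] 16.7 ; 130 13 [122. 116. 111.] 17.0 ; 138 9 [121. 115. 110.] 13.5 ; 146 12 [108. 102.  97.] 16.7 ; 154 20 [87. 82. 77.] 20.3 ; 162 10 [101.  95.  87.] 13.7 ; 170 11 [104.  97.  90.] 13.2 ; 178 12 [100.  94.  87.] 13.4 ; 186 9 [101.  94.  87.] 13.2 ; 194 11 [101.  95.  88.] 13.2 ; 202 11 [99. 92. 84.] 13.3 ; 210 8 [99. 92. 85.] 12.9 ; 218 11 [93. 88. 82.] 13.2 ; 226 4 [78. 74. 69.] 9.3 ; 234 5 [68. 68. 63.] 12.8 ; 242 14 [68. 68. 62.] 25.7 ; 250 20 [63. 61. 56.] 19.2 ; 258 25 [50. 47. 43.] 29.3 ; 
side nan ((0.0, 0.0), (0.0, 0.0), 0.0)
side 80.89871843624769 ((601.032470703125, 23.69008445739746), (51.052215576171875, 73.92265319824219), 16.39792251586914)
90 31 [
[... 499 characters left out ...]
125.] 10.3 ; 226 4 [129. 118. 111.] 9.9 ; 234 11 [84. 82. 77.] 19.8 ; 242 13 [96. 94. 89.] 20.8 ; 250 20 [75. 69. 66.] 20.3 ; 258 16 [50. 45. 41.] 23.7 ; 
17.4 [ 616.  -152.4  228.8] tool y ang 4.6 39.19671242324367
pillar [320.  99.] 4433 z 118.3 [ 620.8 -216.5] [59.8 61.3] 4.6 [159. 152. 148.]
button [320. 104.] 1272 z 140.4 [ 621.  -216.5] [25.  24.9] 4.9 [238. 239. 242.]
button [320. 189.] 80 z 139.7 [ 616.5 -159.5] [19.5  6.3] 10.5 [101.  96.  96.]
campop [320. 202.] 601 z 153.2 [ 615.6 -153.9] [23.7 20.4] 3.7 [85. 81. 82.]
camup [320. 299.] 11718 z 262.8 [ 615.9 -152.5] [66.6 35.8] 4.8 [22. 21. 22.]
block [320. 175.] 3412 z 88.5 [ 615.2 -151.1] [59.9 60.7] 4.6 [124. 119. 116.]
  return _methods._mean(a, axis=axis, dtype=dtype,
  ret = ret.dtype.type(ret / rcount)
```

View pics/scene22.png

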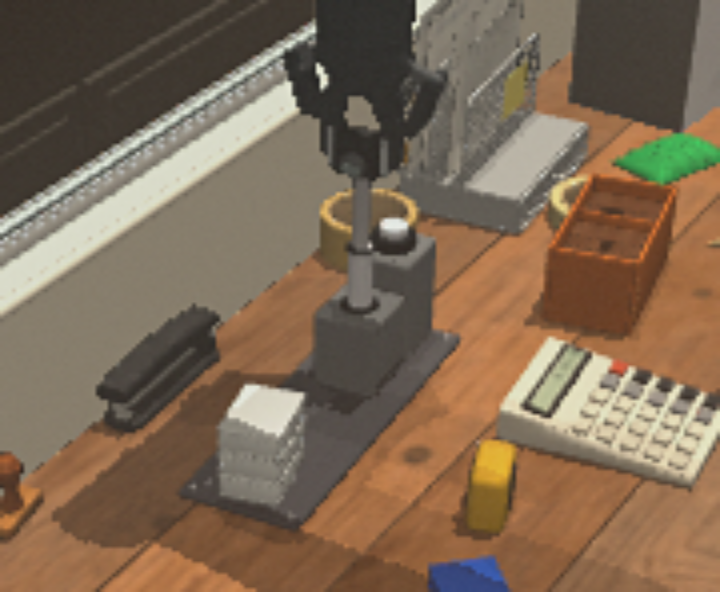

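View pics/w22.png

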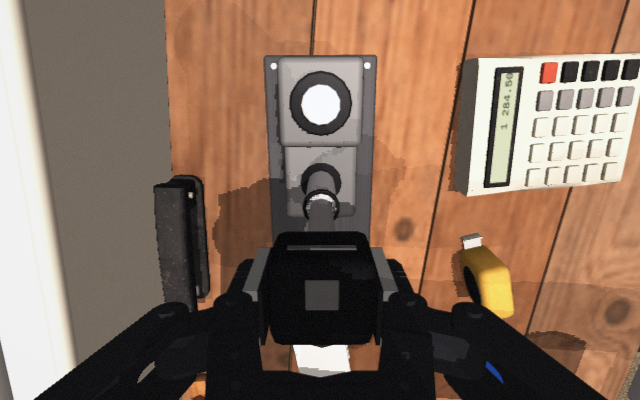

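The camera is about 129 mm up and steady, the button is up and the pile is intact. Handing in.

```bash
python3 -c "
from bench import arm
print(arm.job_done()); s=arm.read_state(); print(s['position'],s['contact_force'],s['gripper_width'])"
```

```text
the job is handed in; nothing more can be done
None
the job is handed in; nothing more can be done
```

I piled the two loose white boxes on the base box and pressed the release button at about 5 N. Then I gripped the popped-up camera and pulled the mast to the second stop. I handed in at about 17.5 s with the camera still gripped; no verdict is reported.

**Last checks before handing in:**
- **Pile:** the top stood at 81 mm, as expected for three boxes. Just before release, the top box's edges were within about 1 mm of the box below. The final fixed-camera fits of the top face had centres 2–7 mm from the placed position and angles about 2° either side of it. I put that down to shading and coarse pixels; an edge fit after release and the last pictures show no shift.
- **Camera:** the measured rise is 128–130 mm of 130. Its centre was at about 246 mm, and the arm was still.
- **Grip and pull:** the fingers were at 39 mm with no slip, and the mast pulled down with about 8.6 N. I stopped without a sharp rise in force, so the mast is at the end stop or within 1–2 mm of it.
- **Button:** back up at 140 mm.
- **Bystanders:** the arm touched none of them. Those in the last pictures look unmoved, but I did not measure them.

**Disagreements:** the wrist camera put the button and mast about 4 mm from the first fixed-camera estimate. I used the wrist values. I also re-gripped the second box once because the first hold was about 8 mm too high.

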